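Set the sample cell in the light path

ROBOT

A 6-joint arm with a two-finger parallel gripper is mounted at the origin on the work surface. World frame = base frame: x ahead of the robot, y to its left, z up, the work surface at z = 0. Lengths are in mm, angles in degrees, forces in N, time in s.
With the tool pointing down it reaches from about 350 to 850 mm from the base axis. Payload 8.1 kg.
Tool frame: the origin (TCP) lies midway between the tips of the shut fingers; the grasp point (between the pads) lies 19 mm behind it (r.pinch_z is the distance from the TCP to the grasp point, in mm); z points along the fingers, y is the line along which they close (so a half turn about z gives the same grasp; the last joint's range is limited). The gripper opens to 85 mm and grips with 20 to 120 N. Pads are 22 mm wide; open, the fingers measure 114 mm over their backs; the gripper's body (76 mm by 85 mm) begins 54 mm behind the grasp point. The pads swing forward as they close: fully open they stand 13 mm farther back than shut.
Start: joints at [64.836, 7.471, 85.268, -0, 87.261, -4.893], TCP at [207.858, 562.85, 231.292] pointing down, gripper open.
Joint ranges: [-169.43, 169.43], [-51.17, 129.36], [1.28, 143.12], [-76.62, 256.62], [0, 156.53], [-152.29, 152.29]. Speed limits (degrees/s): [136.94, 136.94, 159.86, 180, 180, 180].

INTERFACE

Orientations are given as [roll, pitch, yaw] about the fixed x, y, z axes, in that order (R = Rz(yaw) Ry(pitch) Rx(roll)).
In Python, from bench import sensors, optics, job, r gives the robot as it stands.
- The arm moves only by the tool play_rows, never from a script. Its argument "motion" is a list that holds one entry, the list of rows, each a list of 6 numbers: the shift along the tool's x, y, z in cm, then the turn, a rotation vector about the tool's x, y, z in degrees. In form: [[[x, y, z, ax, ay, az], ...]]. A call has 1 to 5 rows; each row is the pose to reach, as a shift and turn from the pose commanded when the call began, along the tool's axes at that moment; what a row does not reach only later rows make up. A row lasts 1/10 s, in which the tool goes at most 50 mm and 8.59 degrees, less where a joint would pass 70% of its speed; a pose out of reach is approached as far as the arm can. A call with a gripper value outside its range is refused whole. "jaw" is the opening, from 0 (shut) to 1 (fully open), set as the call begins (left out, the last holds). The fingers move at their own pace and stop on an object; "squeeze" is the grip in N (left out, the last holds). Time passes only in rows, so rows that repeat a pose let the fingers close. It gives the time, the measured TCP pose, the force, the opening and the grip force at its end, in the units of the state.
- sensors.sense(): the state, without advancing time (a new reading comes with each control period).
- optics.snapshot(name): name is "side" or "top"; returns a dict with "pixels" (400x640x3 uint8, red, green, blue), "mtx" (3x3 intrinsics, pixels), "k1" (the pictures are not rectified: a ray, as slopes to the right and down, at radius r is drawn at 1 + k1 r^2 times it, then the intrinsics apply), "R" (3x3) and "t" (3): a world point X has camera coordinates R X + t. Camera axes: x right, y down, z forward; pixel columns grow to the right and rows downward; lengths in mm; the calibration is good to about 2 mm. A picture is of the moment at which its call begins. There is no depth.
- job.hand_in(): hands the job in; it is judged then, once.
The state is a dict: "time": time; "joint_pos": joint angles; "qd": joint speeds; "joint_efforts": joint torques, N m; "tool_pos": TCP position; "tcp_rot": TCP orientation; "ft_force": force on the tool from outside, world axes, zero at the start; "wrist_torque": the same for the moment, N m; "finger_gap": finger opening in mm; "grip_force": force on a finger pad.
Only numpy, scipy, OpenCV 4.12 (cv2) and the standard library are available. Lean on these libraries where they do the work, as an engineer would, in place of code of your own. Each camera call takes 0.05 s, during which the arm holds its last target. There are 200 camera calls.

TASK

Stand the tall windowed cell upright on the middle of the jig's bright square pad, with its two clear faces looking at the two grey heads of the jig so that the light passes straight through. Set it down gently without dropping it, let go, and leave the short windowed cell and the plain black block where they stand.

Things in the scene. Friction and masses are not known exactly. Their poses are not given: they have to be found in the camera images.
- cell_mid (a point): Centre (half-way up) of the tall windowed cell: loose upright block 32 x 48 mm in plan, 70 mm tall, 100-200 g, black cap with a white plug (16 mm across, 7 mm tall). x runs through its two clear glass faces (48 mm wide, 32 mm apart), y through its two opaque black sides (48 mm apart), z up. Same either way round; any yaw. Firm; either pair of sides may be gripped.
- stage (a point): Centre of the top of the jig's bright aluminium pad (90 x 90 mm, top 16 mm above the bench). x is the light path, z up. Fixed jig: dark base plate 330 (x) x 110 (y) x 12 mm with a grey head at either end (60 x 64 mm, top 92 mm above the bench); their dark lens tubes face each other across the pad, ends 80 mm either side of this point, 54 mm above the bench.
- short_mid (a point): Centre of the short windowed cell: same plan (32 x 48 mm), clear faces and white plug as the tall one but only 42 mm tall. Loose; not wanted, leave it.
- blank_mid (a point): Centre of the plain black block: 32 x 48 x 70 mm, no clear faces and no plug. Loose; not wanted, leave it.
Things that resemble listed ones, but are neither listed nor needed, are in the scene too. What is shaped like the part that bears cell_mid but pink or red is not meant.

How it is judged (in metres and radians):
At the end, for the whole second after the job is handed in: The tall windowed cell stands upright (within 7 degrees) and at rest on the pad, its centre within 18 mm of the pad's centre seen from above, its clear faces square to the light path within 12 degrees, either way round (horizontal distance between cell_mid and stage below 0.018 m and z of cell_mid in the frame of stage between 0.03 and 0.04 m and angle between cell_mid's own z axis and vertical below 0.12 rad and angle between the x axis of cell_mid and the x axis of stage, either way round below 0.21 rad and linear speed of cell below 0.02 m/s); the robot touches nothing.
It fails at once if the short windowed cell is moved by more than 25 mm (distance of short_mid from where it was at the start of the episode above 0.025 m).
It fails at once if the plain black block is moved by more than 25 mm (distance of blank_mid from where it was at the start of the episode above 0.025 m).
It fails at once if the tall cell is dropped: out of the fingers and moving faster than 0.6 m/s (a fall of some 18 mm) (contact force between cell and the fingers below 0.05 N and linear speed of cell above 0.6 m/s).
It also fails if it takes over 38 s, if anything falls off the work surface, if the arm or the gripper's body presses on something with over 40 N, if the wrist force passes 120 N, or if a joint passes its speed limit or range.

## Working session

There is one attempt and no reset: what is moved stays moved. The work goes in short steps, Python scripts to look and compute and a tool call to move; the robot and the scene stay as the last step left them, time stands still between calls to the robot, and variables do not carry over. Pictures are saved under pics/ and viewed, at most 10 in all, crops included, and the job is handed in when it is done.

Besides the shell and the picture viewer there is one more tool, called after "Emit:" by a JSON object that holds its "method" and its "body". play_rows: Moves the arm, as the interface text tells. Its arguments: {"type":"object","properties":{"motion":{"type":"array","items":{"type":"array","items":{"type":"array","items":{"type":"number"}}}},"jaw":{"type":"number"},"squeeze":{"type":"number"}},"required":["motion"]}

```bash
mkdir -p pics
python3 - <<'E'
from bench import sensors, optics, job, r
import cv2,pickle
s=sensors.sense();print(s['time'],s['tool_pos'],s['tcp_rot'],s['finger_gap'],r.pinch_z)
for n in('side','top'):
    d=optics.snapshot(n);pickle.dump(d,open(n+'.pkl','wb'));cv2.imwrite(f'pics/{n}0.png',d['pixels'][:,:,::-1])
    print(n,d['mtx'],d['k1'],d['R'],d['t'])
E
```

```text
0.0 [207.62393051 562.32412741 230.2298648 ] [-1.79891649e+02 -9.99925119e-03  1.59728969e+02] 85.45430729143015 18.700000000000003
side [[372.67568658   0.         324.71072006]
 [  0.         372.67568658 201.79108575]
 [  0.           0.           1.        ]] -0.07077633446206982 [[ 0.79812225 -0.6024774  -0.00467588]
 [-0.43389588 -0.56937745 -0.69824328]
 [ 0.41801345  0.55931234 -0.71584527]] [-416.5780127   319.11128357  635.88378861]
top [[489.61762655   0.         320.50804297]
 [  0.         489.61762655 202.8091315 ]
 [  0.           0.           1.        ]] 0.018973641964319252 [[ 0.0240021  -0.99930603  0.02848429]
 [-0.98999359 -0.02772232 -0.13836241]
 [ 0.13905604 -0.02487827 -0.98997196]] [  3.64531955 535.02772819 960.81416305]
```

View pics/top0.png

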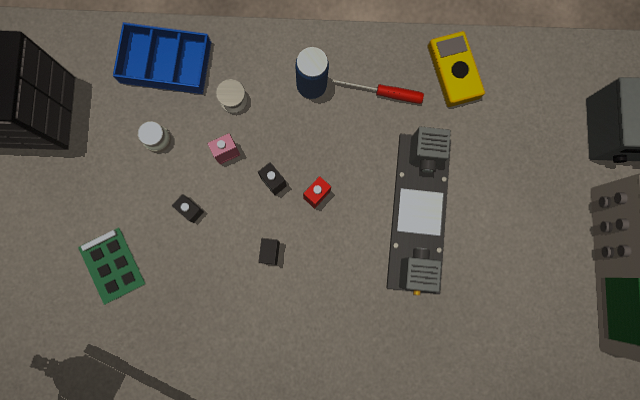

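View pics/side0.png

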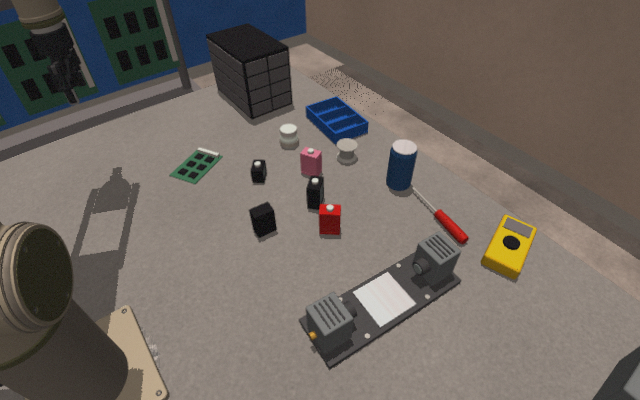

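Candidates for the tall cell are: black with plug at top (272,178) / side (315,192); a smaller black with plug at top (187,208) / side (259,170), likely the short cell; the plain black block at (269,251); and the red (317,191) and pink (223,148) lookalikes. I choose (272,178) and check it in a close crop.

```bash
cat > h.py <<'E'
import numpy as np,cv2,pickle
def ray(d,uv,z):
    K=d['mtx'];k=np.array([d['k1'],0,0,0,0.])
    n=cv2.undistortPoints(np.array(uv,float).reshape(-1,1,2),K,k).reshape(-1,2)
    c=-d['R'].T@d['t'];w=np.c_[n,np.ones(len(n))]@d['R']
    return c+w*((z-c[2])/w[:,2])[:,None]
def proj(d,X):
    return cv2.projectPoints(np.array(X,float).reshape(-1,1,3),cv2.Rodrigues(d['R'])[0],d['t'],d['mtx'],np.array([d['k1'],0,0,0,0.]))[0].reshape(-1,2)
def box(c,yaw,z0,z1,a=32,b=48):
    y=np.radians(yaw);R=np.array([[np.cos(y),-np.sin(y)],[np.sin(y),np.cos(y)]])
    p=(np.array([[1,1],[-1,1],[-1,-1],[1,-1]])*[a/2,b/2])@R.T+c
    return np.vstack([np.c_[p,[z0]*4],np.c_[p,[z1]*4]])
E
python3 - <<'E'
from h import *
T=pickle.load(open('top.pkl','rb'));S=pickle.load(open('side.pkl','rb'))
print('plug tall',ray(T,[271,175],77),ray(S,[315,179],77));print('plug short',ray(T,[185,207],49),ray(S,[259,163],49))
print('short if tall',ray(T,[185,207],77),ray(S,[259,163],77))
print('pad',ray(T,[[401,190],[443,193],[440,235],[397,231]],16),ray(S,[[353,289],[383,271],[415,299],[384,325]],16))
a=T['pixels'][150:210,240:300,::-1];b=S['pixels'][165:225,285:345,::-1]
cv2.imwrite('pics/c1.png',np.hstack([cv2.resize(i,(400,400),interpolation=cv2.INTER_CUBIC) for i in(a,b)]))
E
```

```text
plug tall [[581.60139089 117.18332543  77.        ]] [[582.32832549 117.90025915  77.        ]]
plug short [[517.09633376 287.67283772  49.        ]] [[519.74297241 283.35242236  49.        ]]
short if tall [[513.62203742 280.6364445   77.        ]] [[505.69484676 251.72528229  77.        ]]
pad [[ 569.58437423 -151.23501009   16.        ]
 [ 565.72452237 -239.76584081   16.        ]
 [ 477.24386793 -232.53622159   16.        ]
 [ 483.16132821 -143.00160457   16.        ]] [[ 487.72655269 -140.33990272   16.        ]
 [ 565.60884937 -145.49916823   16.        ]
 [ 570.73288281 -232.8746989    16.        ]
 [ 484.09838189 -235.59256855   16.        ]]
```

View pics/c1.png

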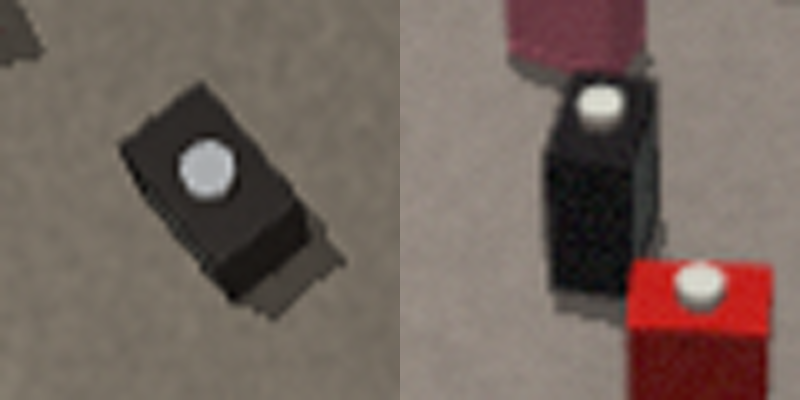

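The crop shows a tall black cell with a white plug (top-picture plug near (271,175)) and a dark glass face on its right in the side view; the red one stands close in front. The plug agrees in both cameras at z = 77, so it is the tall cell.

Run:
```python
from h import *
T=pickle.load(open('top.pkl','rb'));S=pickle.load(open('side.pkl','rb'))
c=np.array([[203,83],[120,148],[218,265],[308,210]])/6.667-.5+[240,150]
p=ray(T,c,70);print(p.round(1),p.mean(0));
for i in range(4):
  v=p[(i+1)%4]-p[i];print(np.hypot(*v[:2]).round(1),np.degrees(np.arctan2(v[1],v[0])).round(1))
for d,(x0,y0,x1,y1) in((T,(385,175,455,245)),(S,(340,262,425,335))):
  g=d['pixels'].min(2);m=np.zeros_like(g);m[y0:y1,x0:x1]=g[y0:y1,x0:x1]>(150)
  n,l,st,_=cv2.connectedComponentsWithStats(m);k=1+st[1:,4].argmax()
  cn=cv2.findContours((l==k).astype('u1'),0,1)[0][0].reshape(-1,2)
  q=ray(d,cn,16)[:,:2].astype('f4');print('pad',cv2.minAreaRect(q))
# long base edges, top view
print('edge',[np.degrees(np.arctan2(*(b-a)[[1,0]])) for a,b in [ray(T,[[401,135],[388,289]],12),ray(T,[[417,140],[409,281]],92)]])
# plain & red neighbours
print('red plug',ray(T,[317,189],77),'pink',ray(T,[221,145],77))
# short axis: dist
```

```text
[[609.3 120.8  70. ]
 [588.8 144.6  70. ]
 [554.5 114.3  70. ]
 [571.8  88.3  70. ]] [581.08428392 117.00872976  70.        ]
31.4 130.7
45.8 -138.6
31.2 -56.4
49.6 40.9
pad ((525.5846557617188, -190.98538208007812), (88.50740051269531, 88.836181640625), 85.44599151611328)
pad ((523.5550537109375, -192.52684020996094), (88.90115356445312, 89.4976806640625), 85.30912017822266)
edge [np.float64(175.36956885405436), np.float64(176.63528241712694)]
red plug [[556.3291281   26.09724469  77.        ]] pink [[638.90092732 217.85379625  77.        ]]
```

```bash
cat > go.py <<'E'
import sys,numpy as np
from scipy.spatial.transform import Rotation as Ro
from bench import sensors
s=sensors.sense();x,y,z,yaw=map(float,sys.argv[1:5])
A=Ro.from_euler('xyz',s['tcp_rot'],degrees=True);B=Ro.from_euler('xyz',[180,0,yaw],degrees=True)
print(s['time'],np.round(s['tool_pos'],1),np.round(s['tcp_rot'],1),s['finger_gap'],'shift cm',np.round(A.inv().apply(np.array([x,y,z])-s['tool_pos'])/10,2),'rot',np.round((A.inv()*B).as_rotvec(degrees=True),1))
E
python3 go.py 581.5 117.3 160 130
```

```text
0.1 [207.6 562.4 230.3] [-179.9   -0.   159.7] 85.50032339729373 shift cm [-50.49 -28.79   7.08] rot [-0.1  0.  29.7]
```

Emit:
{"method": "play_rows", "body": {"motion": [[[-5,-2.9,0,0,0,6],[-10,-5.7,0,0,0,12],[-15,-8.6,0,0,0,18],[-20,-11.4,0,0,0,24],[-24,-13.7,0,0,0,29.7]]], "jaw": 1, "squeeze": 40}}

```text
time: 0.6
tool_pos: [369.3, 369.6, 230.9]
tcp_rot: [-180.0, 0.0, 129.8]
ft_force: [0.6, 0.6, -0.1]
finger_gap: 85.6
grip_force: 0.0
```

```bash
python3 go.py 581.5 117.3 160 130
```

```text
0.6 [369.3 369.6 230.9] [-180.     0.   129.8] 85.62706072331953 shift cm [-32.97   0.15   7.09] rot [-0.   0.  -0.2]
```

Emit:
{"method": "play_rows", "body": {"motion": [[[-4,0,0.5,0,0,0],[-9,0,1.5,0,0,0],[-14,0,2.5,0,0,0],[-18,0,3.5,0,0,0],[-22,0,4,0,0,0]]]}}

```text
time: 1.1
tool_pos: [510.4, 200.8, 189.8]
tcp_rot: [-179.9, -0.0, 130.0]
ft_force: [-0.2, -0.0, 0.3]
finger_gap: 85.1
grip_force: 0.0
```

Emit:
{"method": "play_rows", "body": {"motion": [[[-4,0,1,0,0,0],[-7,0,2,0,0,0],[-7,0,2,0,0,0],[-7,0,2,0,0,0],[-7,0,2,0,0,0]]]}}

```text
time: 1.6
tool_pos: [554.6, 150.0, 171.4]
tcp_rot: [-180.0, -0.0, 130.1]
ft_force: [0.2, -0.0, 0.8]
finger_gap: 85.6
grip_force: 0.0
```

```bash
python3 go.py 581.5 117.3 80 130
```

```text
1.6 [554.6 150.  171.4] [-180.    -0.   130.1] 85.59824537932242 shift cm [-4.24 -0.05  9.13] rot [-0.  -0.   0.1]
```

Emit:
{"method": "play_rows", "body": {"motion": [[[-3,0,2,0,0,0],[-4.2,0,5,0,0,0],[-4.2,0,7.5,0,0,0],[-4.2,0,7.5,0,0,0],[-4.2,0,7.5,0,0,0]]]}}

```text
time: 2.1
tool_pos: [581.5, 118.2, 96.7]
tcp_rot: [-180.0, -0.0, 130.1]
ft_force: [0.2, -0.1, 0.6]
finger_gap: 85.2
grip_force: 0.0
```

```bash
python3 go.py 581.5 117.3 23 130
python3 - <<'E'
from h import *
from bench import optics
o=[]
for n,(x,y) in(('top',(230,130)),('side',(265,130))):
    d=optics.snapshot(n);o.append(cv2.resize(d['pixels'][y:y+100,x:x+100,::-1],(400,400),interpolation=cv2.INTER_CUBIC))
cv2.imwrite('pics/c2.png',np.hstack(o))
E
```

```text
2.1 [581.5 118.2  96.7] [-180.    -0.   130.1] 85.21586389728192 shift cm [-0.07 -0.05  7.37] rot [-0.  -0.   0.1]
```

View pics/c2.png

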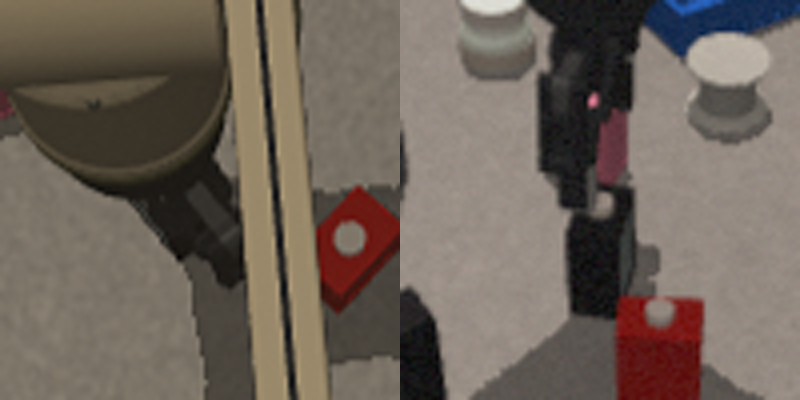

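The fingers hang above the cell: side picture plug near (415,182) lies between the fingers, which are well clear of the red one. Descending.

Emit:
{"method": "play_rows", "body": {"motion": [[[0,0,2,0,0,0],[0,0,4,0,0,0],[0,0,6,0,0,0],[0,0,7.3,0,0,0],[0,0,7.3,0,0,0]]]}}

```text
time: 2.7
tool_pos: [581.2, 117.4, 22.5]
tcp_rot: [-179.9, -0.1, 130.1]
ft_force: [0.1, 0.6, -0.7]
finger_gap: 85.3
grip_force: 0.0
```

Emit:
{"method": "play_rows", "body": {"motion": [[[0,0,0,0,0,0],[0,0,0,0,0,0],[0,0,0,0,0,0],[0,0,0,0,0,0],[0,0,0,0,0,0]]], "jaw": 0, "squeeze": 40}}

```text
time: 3.2
tool_pos: [583.4, 117.3, 25.0]
tcp_rot: [179.9, 0.1, 130.0]
ft_force: [0.1, 0.8, 6.2]
finger_gap: 47.9
grip_force: 42.3
```

Emit:
{"method": "play_rows", "body": {"motion": [[[0,0,0,0,0,0],[0,0,0,0,0,0],[0,0,0,0,0,0],[0,0,0,0,0,0],[0,0,0,0,0,0]]]}}

```text
time: 3.7
tool_pos: [583.4, 117.3, 25.0]
tcp_rot: [179.9, 0.1, 130.0]
ft_force: [-0.2, 0.2, 7.2]
finger_gap: 47.7
grip_force: 42.3
```

Emit:
{"method": "play_rows", "body": {"motion": [[[0,0,-1,0,0,0],[0,0,-3,0,0,0],[0,0,-6,0,0,0],[0,0,-9,0,0,0],[0,0,-12,0,0,0]]]}}

```text
time: 4.2
tool_pos: [581.7, 117.1, 144.7]
tcp_rot: [-180.0, -0.0, 130.0]
ft_force: [0.8, 0.2, -1.6]
finger_gap: 47.4
grip_force: 41.6
```

Emit:
{"method": "play_rows", "body": {"motion": [[[0,0,-1.5,0,0,0],[0,0,-2,0,0,0],[0,0,-2,0,0,0],[0,0,-2,0,0,0],[0,0,-2,0,0,0]]]}}

```text
time: 4.7
tool_pos: [580.9, 117.0, 161.1]
tcp_rot: [-179.8, -0.1, 130.0]
ft_force: [0.6, -0.3, -2.1]
finger_gap: 47.9
grip_force: 41.6
```

```bash
python3 go.py 524.5 -191.8 165 175.4
python3 - <<'E'
from h import *
from bench import optics
o=[]
for n,(x,y) in(('top',(230,130)),('side',(265,110))):
    d=optics.snapshot(n);o.append(cv2.resize(d['pixels'][y:y+100,x:x+100,::-1],(400,400),interpolation=cv2.INTER_CUBIC))
cv2.imwrite('pics/c3.png',np.hstack(o))
E
```

```text
4.7 [580.9 117.  161.1] [-1.798e+02 -1.000e-01  1.300e+02] 47.861497423940264 shift cm [-20.02 -24.18  -0.36] rot [ -0.1  -0.2 -45.4]
```

View pics/c3.png

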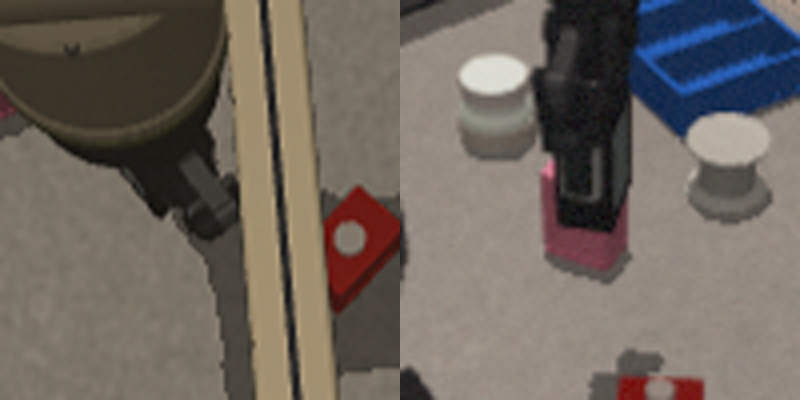

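The cell is off the bench, upright between the fingers (side crop around (590,190), glass face to the right). Carrying it over the pad.

Emit:
{"method": "play_rows", "body": {"motion": [[[-1,-1.2,0,0,0,-3],[-3,-3.6,0,0,0,-7],[-5,-6,0,0,0,-12],[-7.5,-9,0,0,0,-17],[-10,-12.1,0,0,0,-23]]]}}

```text
time: 5.3
tool_pos: [553.2, -38.2, 162.6]
tcp_rot: [-180.0, -0.0, 153.3]
ft_force: [1.1, -0.5, -1.5]
finger_gap: 47.6
grip_force: 41.6
```

```bash
python3 go.py 524.5 -191.8 165 175.4
```

```text
5.3 [553.2 -38.2 162.6] [-180.    -0.   153.3] 47.64650897173083 shift cm [ -4.34 -15.01  -0.24] rot [ -0.   -0.  -22.1]
```

Emit:
{"method": "play_rows", "body": {"motion": [[[-1.2,-4,0,0,0,-6],[-2.4,-8,0,0,0,-12],[-3.4,-11.5,0,0,0,-17],[-4,-14,0,0,0,-21],[-4.3,-15,0,0,0,-22.1]]]}}

```text
time: 5.8
tool_pos: [523.0, -192.9, 162.7]
tcp_rot: [-180.0, -0.1, 175.1]
ft_force: [-0.0, 0.4, -2.4]
finger_gap: 47.9
grip_force: 41.7
```

Emit:
{"method": "play_rows", "body": {"motion": [[[0,0,0,0,0,0],[0,0,0,0,0,0],[0,0,0,0,0,0]]]}}

```text
time: 6.1
tool_pos: [524.2, -189.5, 163.0]
tcp_rot: [180.0, -0.0, 175.1]
ft_force: [0.8, -0.6, -1.8]
finger_gap: 47.4
grip_force: 41.7
```

```bash
python3 go.py 524.5 -191.8 41 175.4
python3 - <<'E'
from h import *
from bench import optics
o=[]
for n,(x,y) in(('top',(345,130)),('side',(310,170))):
    d=optics.snapshot(n);pickle.dump(d,open(n+'2.pkl','wb'));o.append(cv2.resize(d['pixels'][y:y+160,x:x+160,::-1],(400,400),interpolation=cv2.INTER_CUBIC))
cv2.imwrite('pics/c4.png',np.hstack(o))
E
```

```text
6.1 [ 524.2 -189.5  163. ] [180.   -0.  175.1] 47.3765102363857 shift cm [-0.05 -0.24 12.2 ] rot [ 0.  -0.  -0.3]
```

View pics/c4.png

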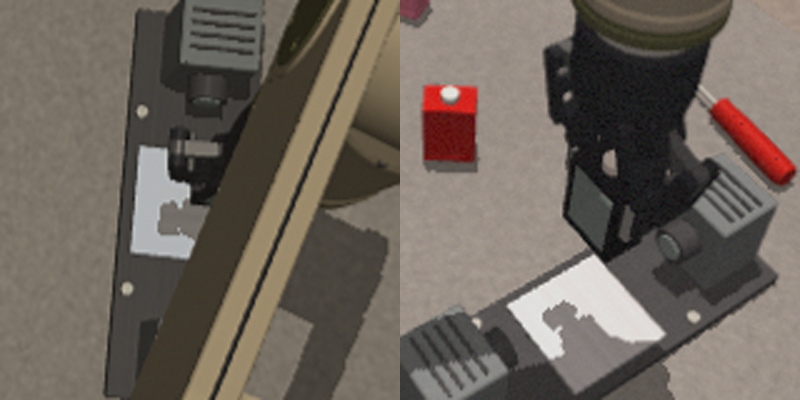

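The cell hangs above the pad, with its glass face (side crop near (590,210)) turned to the near head and the fingers across the light path. Lowering.

Emit:
{"method": "play_rows", "body": {"motion": [[[0,-0.2,2,0,0,0],[0,-0.2,4.5,0,0,0],[0,-0.2,7,0,0,0],[0,-0.2,9.5,0,0,0],[0,-0.2,10.5,0,0,0]]]}}

```text
time: 6.7
tool_pos: [522.3, -190.9, 55.5]
tcp_rot: [179.9, -0.2, 175.2]
ft_force: [-0.0, 0.1, -2.5]
finger_gap: 48.1
grip_force: 41.7
```

Emit:
{"method": "play_rows", "body": {"motion": [[[0,0,0.2,0,0,0],[0,0,0.4,0,0,0],[0,0,0.6,0,0,0],[0,0,0.8,0,0,0],[0,0,1.0,0,0,0]]]}}

```text
time: 7.2
tool_pos: [524.5, -192.7, 49.1]
tcp_rot: [-180.0, 0.1, 175.1]
ft_force: [-0.0, 0.3, -1.9]
finger_gap: 47.3
grip_force: 41.7
```

Emit:
{"method": "play_rows", "body": {"motion": [[[0,0,0.1,0,0,0],[0,0,0.2,0,0,0],[0,0,0.3,0,0,0],[0,0,0.3,0,0,0]]]}}

```text
time: 7.6
tool_pos: [523.8, -192.4, 45.1]
tcp_rot: [180.0, -0.0, 175.1]
ft_force: [-0.3, -0.1, -0.8]
finger_gap: 47.5
grip_force: 41.7
```

Emit:
{"method": "play_rows", "body": {"motion": [[[0,0,0.1,0,0,0],[0,0,0.2,0,0,0],[0,0,0.2,0,0,0],[0,0,0.2,0,0,0]]]}}

```text
time: 8.0
tool_pos: [523.8, -192.4, 43.2]
tcp_rot: [180.0, -0.0, 175.1]
ft_force: [-0.5, 0.8, -1.3]
finger_gap: 47.6
grip_force: 41.7
```

Emit:
{"method": "play_rows", "body": {"motion": [[[0,0,0.1,0,0,0],[0,0,0.1,0,0,0],[0,0,0.1,0,0,0]]]}}

```text
time: 8.3
tool_pos: [523.9, -192.4, 42.3]
tcp_rot: [180.0, -0.0, 175.1]
ft_force: [-0.4, 0.1, -2.3]
finger_gap: 47.4
grip_force: 41.7
```

Emit:
{"method": "play_rows", "body": {"motion": [[[0,0,0.1,0,0,0],[0,0,0.1,0,0,0],[0,0,0.1,0,0,0]]]}}

```text
time: 8.6
tool_pos: [523.9, -192.4, 41.3]
tcp_rot: [180.0, -0.0, 175.1]
ft_force: [-0.2, -0.5, -2.3]
finger_gap: 47.5
grip_force: 41.7
```

Emit:
{"method": "play_rows", "body": {"motion": [[[0,0,0.1,0,0,0],[0,0,0.1,0,0,0],[0,0,0.1,0,0,0]]]}}

```text
time: 8.9
tool_pos: [524.1, -192.5, 41.0]
tcp_rot: [-180.0, 0.0, 175.1]
ft_force: [-2.7, 1.3, 6.6]
finger_gap: 47.4
grip_force: 42.2
```

Contact at TCP z = 41 mm, as predicted. Letting go.

Emit:
{"method": "play_rows", "body": {"motion": [[[0,0,0,0,0,0],[0,0,0,0,0,0],[0,0,0,0,0,0]]], "squeeze": 20}}

```text
time: 9.2
tool_pos: [524.0, -192.5, 41.0]
tcp_rot: [-180.0, 0.0, 175.1]
ft_force: [-2.7, 1.2, 5.7]
finger_gap: 47.9
grip_force: 42.2
```

Emit:
{"method": "play_rows", "body": {"motion": [[[0,0,0,0,0,0],[0,0,0,0,0,0],[0,0,0,0,0,0],[0,0,0,0,0,0],[0,0,0,0,0,0]]], "jaw": 0.9}}

```text
time: 9.7
tool_pos: [523.9, -192.4, 40.2]
tcp_rot: [180.0, -0.0, 175.1]
ft_force: [1.5, 1.2, 0.7]
finger_gap: 76.8
grip_force: 0.0
```

Emit:
{"method": "play_rows", "body": {"motion": [[[0,0,-1,0,0,0],[0,0,-3,0,0,0],[0,0,-6,0,0,0],[0,0,-9,0,0,0],[0,0,-13,0,0,0]]]}}

```text
time: 10.2
tool_pos: [522.9, -192.0, 170.8]
tcp_rot: [180.0, -0.1, 175.1]
ft_force: [-0.0, -0.3, 0.1]
finger_gap: 77.1
grip_force: 0.0
```

Emit:
{"method": "play_rows", "body": {"motion": [[[0,4,-4,0,0,0],[0,-4,-6,0,0,0],[0,9,-6,0,0,0],[0,14,-6,0,0,0],[0,19,-6,0,0,0]]]}}

```text
time: 10.7
tool_pos: [535.7, -55.5, 230.6]
tcp_rot: [180.0, 0.1, 174.9]
ft_force: [0.3, -0.1, -0.4]
finger_gap: 76.8
grip_force: 0.0
```

Run:
```python
from h import *
from bench import optics
o=[]
for n,(x,y) in(('top',(360,150)),('side',(320,220))):
    d=optics.snapshot(n);pickle.dump(d,open(n+'3.pkl','wb'));o.append(cv2.resize(d['pixels'][y:y+120,x:x+120,::-1],(400,400),interpolation=cv2.INTER_CUBIC))
cv2.imwrite('pics/c5.png',np.hstack(o))
```

```text
(no output)
```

View pics/c5.png

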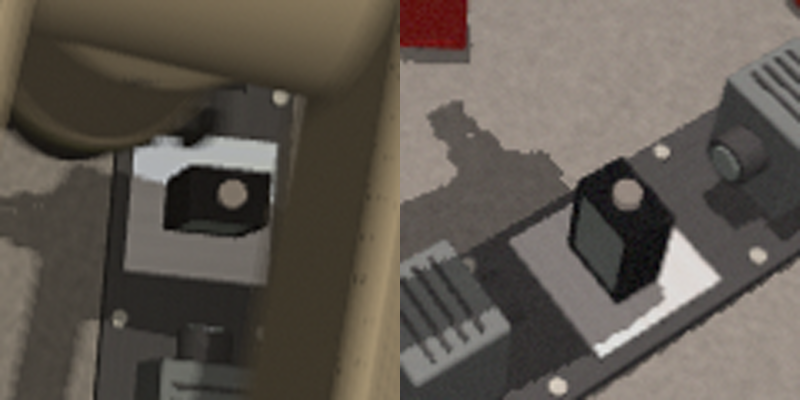

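The cell stands on the pad with glass faces toward the heads; plug at crop (231,193) top and (628,188) side. Checking the numbers.

Run:
```python
from h import *
from bench import sensors
T=pickle.load(open('top3.pkl','rb'));S=pickle.load(open('side3.pkl','rb'))
print(ray(T,[360+231/3.333-.3,150+191/3.333-.3],93),ray(S,[320+228/3.333-.3,220+187/3.333-.3],93))
p=ray(S,[[320+(a-400)/3.333,220+b/3.333] for a,b in((577,182),(624,237),(673,213))],86);print(p)
print(sensors.sense()['qd'])
```

```text
[[ 524.59367954 -190.78213047   93.        ]] [[ 523.81152972 -191.52131115   93.        ]]
[[ 507.2489359  -169.75289624   86.        ]
 [ 503.86331014 -211.34942302   86.        ]
 [ 535.6033432  -216.85317091   86.        ]]
[-4.26684682  0.8746318  -0.27765784 -2.87999441 -0.49379283 -4.92744814]
```

```bash
python3 -c "
from bench import job
print(job.hand_in())"
```

```text
the job is handed in; nothing more can be done
None
```

The tall windowed cell stands upright on the pad, within about 1 mm of its centre and under 1 degree of square to the light path; it was let go and the job was handed in at about 11 s, though hand-in gave no verdict.

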